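# Move the cooled leg caps to the inspection tray in the same order

### The job

The four moulded leg caps have cooled on the aluminium cooling rack and go to the grey inspection tray, one to a bay. Keep them in the same order as they stand now, counted from the handle end of each: the cap nearest the rack's handle goes into the bay nearest the tray's handle, and so on. Leave every cap standing upright on the floor of its bay, crown up, and do not tip any over on the way.

Things in the scene. Friction and masses are not known exactly. Their poses are not given: they have to be found in the camera images.
- round_cap: Pale blue hollow moulded cap, a plain round cylinder 38 mm in diameter, no flange, 56 mm tall, 28 to 56 g. Origin: centre of its open underside, z up to the closed crown. Grip anywhere across its diameter, 35 to 50 mm above the underside. Starts upright over a nest's post, underside 22 mm above the bench, x within 0.15 rad of the rack's x.
- square_cap: Pale blue hollow moulded cap, a square tube 36 x 36 mm, sides along its x and y axes, 60 mm tall, 28 to 56 g. Origin: centre of its open underside, z up to the closed crown. Grip across two flat sides, along its y, 35 to 50 mm above the underside. Starts upright over a nest's post, underside 22 mm above the bench, x within 0.15 rad of the rack's x.
- flanged_cap: Pale blue hollow moulded cap, a round cylinder 34 mm in diameter with a flange 46 mm in diameter and 5 mm thick round its foot, 66 mm tall, 28 to 56 g. Origin: centre of its open underside, z up to the closed crown. Grip across the 34 mm cylinder, 35 to 50 mm above the underside. Starts upright over a nest's post, underside 22 mm above the bench, x within 0.15 rad of the rack's x.
- oval_cap: Pale blue hollow moulded cap, an oval with two flat sides, 46 mm long in its x and 32 mm wide in its y, 60 mm tall, 28 to 56 g. Origin: centre of its open underside, z up to the closed crown. Grip across the flat sides, along its y, 35 to 50 mm above the underside. Starts upright over a nest's post, underside 22 mm above the bench, x within 0.15 rad of the rack's x.
- nest_round: Cooling nest under the round cap at the start, fixed on the rack: aluminium plate 62 x 60 x 12 mm with a central steel post 14 mm thick, its tip 40 mm above the plate, inside the cap. All four are alike. Origin: centre of the plate's underside, 10 mm above the bench; axes as the rack's.
- nest_square: Cooling nest under the square cap at the start, fixed on the rack: aluminium plate 62 x 60 x 12 mm with a central steel post 14 mm thick, its tip 40 mm above the plate, inside the cap. All four are alike. Origin: centre of the plate's underside, 10 mm above the bench; axes as the rack's.
- nest_flanged: Cooling nest under the flanged cap at the start, fixed on the rack: aluminium plate 62 x 60 x 12 mm with a central steel post 14 mm thick, its tip 40 mm above the plate, inside the cap. All four are alike. Origin: centre of the plate's underside, 10 mm above the bench; axes as the rack's.
- nest_oval: Cooling nest under the oval cap at the start, fixed on the rack: aluminium plate 62 x 60 x 12 mm with a central steel post 14 mm thick, its tip 40 mm above the plate, inside the cap. All four are alike. Origin: centre of the plate's underside, 10 mm above the bench; axes as the rack's.
- cooling_rack: Fixed aluminium base bar 298 x 64 x 10 mm carrying the four nests in a row, a steel bail handle (upright U, 44 mm high) at one end. Origin: at bench level under the middle of the row, z up; x along the row, handle at x = -150 mm, nest centres at x = -99, -33, 33, 99 mm (first to fourth from the handle), y = 0. Any yaw, left or right of the bench centre.
- tray: Fixed grey plastic tray with four open bays in a row, each 62 mm square, walls 4 mm thick, 14 mm high, bay floor 4 mm above the bench; a steel bail handle (44 mm high) at one end. Origin: at bench level under the middle of the row, z up; x along the row, handle at x = -150 mm, bay centres at x = -99, -33, 33, 99 mm (first to fourth from the handle), y = 0. Any yaw, on the side away from the rack.
Not all that is in view belongs to the job. What is shaped like the round_cap but yellow is not meant.

How it is judged:
By the outcome, as a careful person would: the job done as asked, in the order asked, and still so for the second after the job is handed in, with the robot touching nothing.
It also fails if it takes over 112 s, if anything falls off the work surface, if the arm or the gripper's body presses on something with over 40 N, if the wrist force passes 120 N, or if a joint passes its speed limit or range.

### The arm

A 6-joint arm with a two-finger parallel gripper is mounted at the origin on the work surface. World frame = base frame: x ahead of the robot, y to its left, z up, the work surface at z = 0. Lengths are in mm, angles in rad, forces in N, time in s.
With the tool pointing down it reaches from about 300 to 775 mm from the base axis. Payload 14.6 kg.
Tool frame: the origin (TCP) lies midway between the tips of the shut fingers; the grasp point (between the pads) lies 19 mm behind it (manip.hold_point_z is the distance from the TCP to the grasp point, in mm); z points along the fingers, y is the direction in which the jaws open and shut (so a half turn about z gives the same grasp; the last joint's range is limited). The gripper opens to 94 mm and grips with 3 to 60 N. Pads are 16 mm wide; open, the fingers measure 119 mm over their backs; the gripper's body (75 mm by 177 mm) begins 78 mm behind the grasp point.
Start: joints at [1.226, 0.3, 1.521, -0, 1.321, -0.067], TCP at [150.83, 528.904, 205.446] pointing down, gripper open.
Joint ranges: [-3.03, 3.03], [-0.79, 2.21], [0.23, 2.52], [-1.04, 4.18], [0, 3.07], [-2.55, 2.55]. Speed limits (rad/s): [2.22, 2.22, 2.57, 3.14, 3.14, 3.14].

### API

Orientations are given as [roll, pitch, yaw] about the fixed x, y, z axes, in that order (R = Rz(yaw) Ry(pitch) Rx(roll)).
In Python, from cell import manip gives the robot as it stands.
- The arm moves only by the shell command python3 -m crank 'ROWS' [OPENING] [FORCE]. ROWS is JSON, a list of rows, each an object with "offset": the shift along the world's x, y, z in m, a list of three; "spin": the turn about the world's z in degrees. In form: [{"offset": [dx, dy, dz], "spin": spin}, ...]. A call has exactly 8 rows; each row is the pose to reach, as a shift and turn from the pose measured when the call began; what a row does not reach only later rows make up. A row lasts 1/12 s, in which the tool goes at most 41.7 mm and 7.16 degrees, less where a joint would pass 70% of its speed; a pose out of reach is approached as far as the arm can. A call with a gripper value outside its range is refused whole. OPENING is the opening, from 0 (shut) to 1 (fully open), set as the call begins (- or left out, the last holds). The fingers move at their own pace and stop on an object; FORCE is the grip in N (left out, the last holds). Time passes only in rows, so rows that repeat a pose let the fingers close, or fill a call up. It gives the time, the measured TCP pose, the force and the opening at its end, in the units of the state.
- manip.read_state(): the state, without advancing time (a new reading comes with each control period).
- manip.camera(name): name is "scene" or "top" or "wrist"; returns a dict with "pixels" (384x512x3 uint8, red, green, blue), "fx", "fy", "cx", "cy" (pixels), "extrinsics" (4x4, takes a point from world to camera coordinates); the wrist camera has in their place "hand_eye" (4x4, takes a point from camera to tool coordinates, whose origin is the TCP and whose axes are the flange's). Camera axes: x right, y down, z forward; pixel columns grow to the right and rows downward; lengths in mm; the calibration is good to about 2 mm. A picture is of the moment at which its call begins: read the wrist's pose just before it. There is no depth.
- manip.sign_off(): hands the job in, once; it reports no verdict.
Trained networks look in a picture, given as the dict that the camera call returned (one of the last four; its "shot" number tells which), for a name from the list of things; names that differ only in an ending like _2 or _b are one class to them, and where a whole thing is asked for, a point or a joint stands for the part that bears it (a point fixed in the world has none). Each returns a list of dicts, best first, with "conf" (0 to 1); they miss things now and then, are a little off and sometimes report something else, mostly with a low value. They report only what shows in the picture. A call takes as long as a camera call. They do not tell look-alikes from the thing itself.
- manip.search_frame(picture, name): "location" ([x, y, z] in mm, in world coordinates, good to about 4 mm: the middle of the surface that is visible of it).
- manip.masks_of(picture, name): "mask" (384x512 bool, what is visible of it).
The state is a dict: "clock": time; "joints": joint angles; "qd": joint speeds; "effort": joint torques, N m; "eef_pos": TCP position; "eef_rot": TCP orientation; "wrist_force": force on the tool from outside, world axes, zero at the start; "moment": the same for the moment, N m; "finger_gap": finger opening in mm.
Only numpy, scipy, OpenCV 4.12 (cv2) and the standard library are available. Lean on these libraries where they do the work, as an engineer would, in place of code of your own. Each camera call takes 0.05 s, during which the arm holds its last target. There are 200 camera calls.

## Working session

There is one attempt and no reset: what is moved stays moved. The work goes in short steps, Python scripts to look and compute and a shell command to move; the robot and the scene stay as the last step left them, time stands still between calls to the robot, and variables do not carry over. Pictures are saved under pics/ and viewed, about 12 in all and at most 16, crops included, and the job is handed in when it is done.

```bash
ls; mkdir -p pics; python3 - <<'E'
from cell import manip
import cv2
for n in ("top","scene"):
    p=manip.camera(n); cv2.imwrite(f"pics/{n}0.png",cv2.cvtColor(p["pixels"],cv2.COLOR_RGB2BGR))
    for k in ["round_cap","square_cap","flanged_cap","oval_cap","cooling_rack","tray"]:
        print(n,k,[( [round(float(v)) for v in d["location"]],round(float(d["conf"]),2)) for d in manip.search_frame(p,k)][:3])
print(manip.read_state()); print(manip.hold_point_z)
E
```

```text
pics
top round_cap [([692, -204, 55], 0.83), ([563, -213, 80], 0.73), ([413, -180, 55], 0.58)]
top square_cap [([531, -270, 82], 0.82)]
top flanged_cap [([506, -329, 83], 0.86)]
top oval_cap [([588, -152, 77], 0.78)]
top cooling_rack [([584, -121, 12], 0.8)]
top tray [([544, 227, 2], 0.72)]
scene round_cap [([571, -209, 73], 0.73), ([423, -178, 37], 0.73), ([696, -203, 42], 0.63)]
scene square_cap [([548, -271, 76], 0.6)]
scene flanged_cap [([520, -333, 75], 0.8)]
scene oval_cap [([598, -149, 74], 0.91)]
scene cooling_rack [([604, -114, 12], 0.7)]
scene tray [([557, 248, 8], 0.95)]
{'clock': 0.7, 'joints': array([ 1.22640918e+00,  2.99870738e-01,  1.52098783e+00, -2.13221495e-05,
        1.32070723e+00, -6.66055881e-02]), 'qd': array([ 0.00125715, -0.00099812,  0.00040986, -0.00092403, -0.00038647,
        0.00073999]), 'effort': array([-3.62627952e-04, -5.31579959e+01, -3.52885866e+01,  7.08410167e-02,
        2.12640327e-02, -9.34659965e-05]), 'eef_pos': array([150.83156071, 528.90702958, 205.4667949 ]), 'eef_rot': array([3.14156723e+00, 2.24008172e-05, 2.86381637e+00]), 'wrist_force': array([-0.63501463,  0.74987107, -0.08491625]), 'moment': array([-0.00046073,  0.0218078 , -0.01714137]), 'finger_gap': 94.27714028501065}
18.8
```

View pics/top0.png

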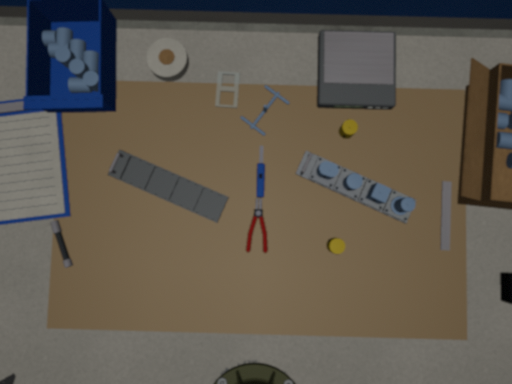

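View pics/scene0.png

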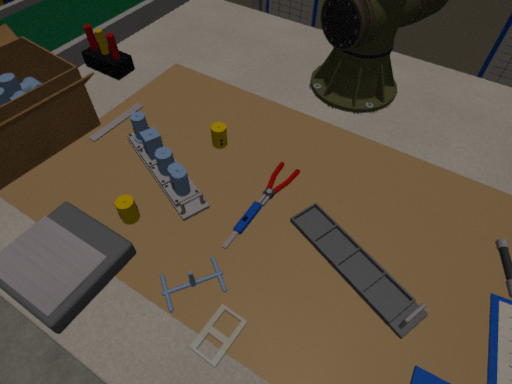

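```bash
cat > h.py <<'E'
from cell import manip
import cv2, numpy as np
def ray(p,uv,z):
    "pixels to world at height z, fixed or wrist camera"
    if "extrinsics" in p: T=np.linalg.inv(np.array(p["extrinsics"]))
    else: T=p["pose"]@np.array(p["hand_eye"])
    uv=np.atleast_2d(uv).astype(float)
    d=np.c_[(uv[:,0]-p["cx"])/p["fx"],(uv[:,1]-p["cy"])/p["fy"],np.ones(len(uv))]@T[:3,:3].T
    o=T[:3,3]; return (o+d*((z-o[2])/d[:,2])[:,None])[:,:2]
def wrist():
    from scipy.spatial.transform import Rotation as R
    s=manip.read_state(); T=np.eye(4); T[:3,:3]=R.from_euler("xyz",s["eef_rot"]).as_matrix(); T[:3,3]=s["eef_pos"]
    p=manip.camera("wrist"); p["pose"]=T; return p
def save(p,n,crop=None,k=1):
    a=p["pixels"]
    if crop: x0,y0,x1,y1=crop; a=a[y0:y1,x0:x1]
    a=cv2.resize(a,None,fx=k,fy=k,interpolation=cv2.INTER_CUBIC)
    cv2.imwrite(f"pics/{n}.png",cv2.cvtColor(a,cv2.COLOR_RGB2BGR))
def rect(mask):
    "rectangle of a mask: corners"
    m=mask.astype(np.uint8); c=max(cv2.findContours(m,0,2)[0],key=cv2.contourArea); return cv2.boxPoints(cv2.minAreaRect(c))
E
python3 - <<'E'
from h import *
p=manip.camera("top")
a=np.vstack([cv2.resize(np.array(p["pixels"])[145:225,100:236],None,fx=3.7,fy=3.7,interpolation=2),cv2.resize(np.array(p["pixels"])[145:225,286:422],None,fx=3.7,fy=3.7,interpolation=2)])
a=np.clip(a*1.6,0,255).astype(np.uint8)
cv2.imwrite("pics/crop.png",a[:,:,::-1])
print(np.round(np.linalg.inv(p["extrinsics"])[:3,3]))
for n,z in(("tray",14),("cooling_rack",10)):
    for d in manip.masks_of(p,n)[:1]:
        b=rect(d["mask"]); w=ray(p,b,z); print(n,d["conf"],b.round(1).tolist(),w.round(1).tolist(),w.mean(0).round(1),np.linalg.norm(np.diff(w,axis=0),axis=1))
for n,h in(("round_cap",78),("square_cap",82),("flanged_cap",88),("oval_cap",82)):
    for d in manip.masks_of(p,n)[:3]:
        v,u=np.nonzero(d["mask"]); print(n,d["conf"],u.mean(),v.mean(),ray(p,[[u.mean(),v.mean()]],h-10).round(1))
w=wrist(); print(np.round(w["hand_eye"],2),w["fx"])
E
```

```text
[ 444.   -4. 1159.]
tray 0.75 [[106.0999984741211, 174.60000610351562], [117.5999984741211, 148.39999389648438], [228.0, 196.60000610351562], [216.60000610351562, 222.8000030517578]] [[567.2, 380.5], [633.1, 355.7], [520.5, 78.2], [455.7, 104.1]] [544.1 229.6] [ 70.4123352  299.49708537  69.74215165]
cooling_rack 0.66 [[106.30000305175781, 174.39999389648438], [118.30000305175781, 147.89999389648438], [227.60000610351562, 197.10000610351562], [215.60000610351562, 223.60000610351562]] [[568.1, 381.4], [635.2, 355.2], [519.6, 79.6], [453.7, 106.8]] [544.2 230.7] [ 71.98072062 298.91648186  71.28387889]
round_cap 0.85 347.68989547038325 128.6411149825784 [[ 685.4 -203.9]]
round_cap 0.75 351.9550561797753 181.55430711610487 [[ 559.8 -215.1]]
round_cap 0.74 335.1626016260163 245.47967479674796 [[ 409.9 -177.5]]
square_cap 0.8 377.58620689655174 193.36206896551724 [[ 533.2 -274.3]]
flanged_cap 0.55 402.17391304347825 204.64285714285714 [[ 508.  -329.7]]
oval_cap 0.74 327.01567398119124 170.1065830721003 [[ 584.8 -155.7]]
[[  -0.     -0.97   -0.24   69.14]
 [   1.     -0.      0.      0.61]
 [  -0.     -0.24    0.97 -179.85]
 [   0.      0.      0.      1.  ]] 288.1683506374348
```

View pics/crop.png

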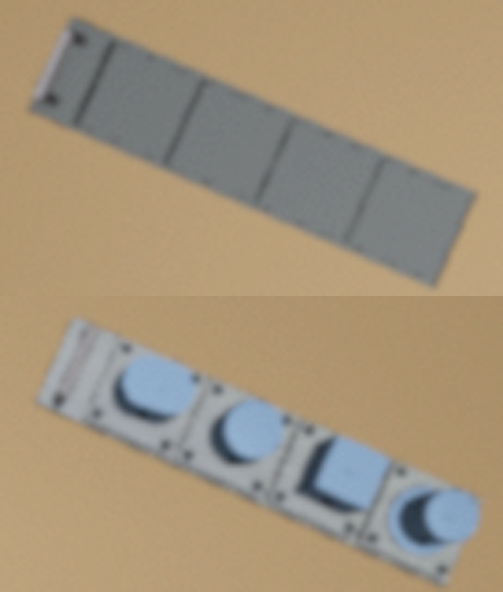

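Order from the rack's handle (upper left in the crop) is oval, round, square, flanged. The tray's handle is also at its upper left end. I'm moving over the rack for a closer look.

```bash

python3 -m crank '[{"offset":[0.015,-0.03,0.02],"spin":-4},{"offset":[0.03,-0.06,0.03],"spin":-8},{"offset":[0.047,-0.092,0.04],"spin":-12},{"offset":[0.064,-0.125,0.05],"spin":-17},{"offset":[0.081,-0.158,0.06],"spin":-21},{"offset":[0.098,-0.191,0.06],"spin":-25},{"offset":[0.115,-0.224,0.06],"spin":-29},{"offset":[0.131,-0.256,0.06],"spin":-33}]' 1
python3 -m crank '[{"offset":[0.016,-0.032,0],"spin":-4},{"offset":[0.032,-0.064,0],"spin":-8},{"offset":[0.049,-0.096,0],"spin":-12},{"offset":[0.066,-0.128,0],"spin":-16},{"offset":[0.083,-0.161,0],"spin":-20},{"offset":[0.099,-0.193,0],"spin":-24},{"offset":[0.116,-0.226,0],"spin":-29},{"offset":[0.132,-0.258,0],"spin":-33}]'
python3 -m crank '[{"offset":[0.016,-0.032,0],"spin":-4},{"offset":[0.032,-0.064,0],"spin":-8},{"offset":[0.049,-0.096,0],"spin":-12},{"offset":[0.066,-0.128,0],"spin":-16},{"offset":[0.083,-0.161,0],"spin":-20},{"offset":[0.099,-0.193,0],"spin":-24},{"offset":[0.116,-0.226,0],"spin":-29},{"offset":[0.132,-0.258,0],"spin":-33}]'
python3 - <<'E'
from h import *
s=manip.read_state(); print(s["clock"],s["eef_pos"],np.degrees(s["eef_rot"]))
p=wrist(); save(p,"w1",k=1.5)
for n,h in(("round_cap",78),("square_cap",82),("flanged_cap",88),("oval_cap",82)):
    for d in manip.masks_of(p,n)[:2]:
        v,u=np.nonzero(d["mask"]); print(n,d["conf"],len(u),u.mean(),v.mean(),ray(p,[[u.mean(),v.mean()]],h-8).round(1))
    for d in manip.search_frame(p,n)[:2]: print(d)
E
```

```text
clock: 1.77
eef_pos: [282.2, 271.2, 265.7]
eef_rot: [3.141, 0.0, 2.285]
wrist_force: [1.3, 0.9, -0.7]
finger_gap: 93.9
clock: 2.43
eef_pos: [414.7, 11.3, 266.0]
eef_rot: [3.14, 0.0, 1.704]
wrist_force: [0.6, 1.5, 1.1]
finger_gap: 93.8
clock: 3.1
eef_pos: [547.2, -248.6, 265.8]
eef_rot: [3.14, 0.0, 1.123]
wrist_force: [0.1, -0.0, 0.4]
finger_gap: 94.3
3.1 [ 547.20550532 -248.59413205  265.8234697 ] [1.79907227e+02 1.12233449e-02 6.43583450e+01]
round_cap 0.8 702 256.1965811965812 148.55413105413106 [[ 563.  -218.3]]
round_cap 0.8 941 341.6780021253985 98.3740701381509 [[ 685.7 -208.4]]
{'location': [418.8, -185.5, 56.4], 'conf': 0.89}
{'location': [686.1, -206.1, 56.8], 'conf': 0.74}
square_cap 0.95 945 258.7227513227513 195.86772486772486 [[ 539. -276.]]
{'location': [539.1, -268.2, 79.9], 'conf': 0.74}
flanged_cap 0.66 989 260.28412537917086 237.64509605662286 [[ 516.2 -328.6]]
{'location': [513.0, -331.4, 74.8], 'conf': 0.96}
oval_cap 0.74 966 253.73809523809524 94.33747412008282 [[ 589.  -157.1]]
{'location': [590.7, -158.3, 81.8], 'conf': 0.93}
```

View pics/w1.png

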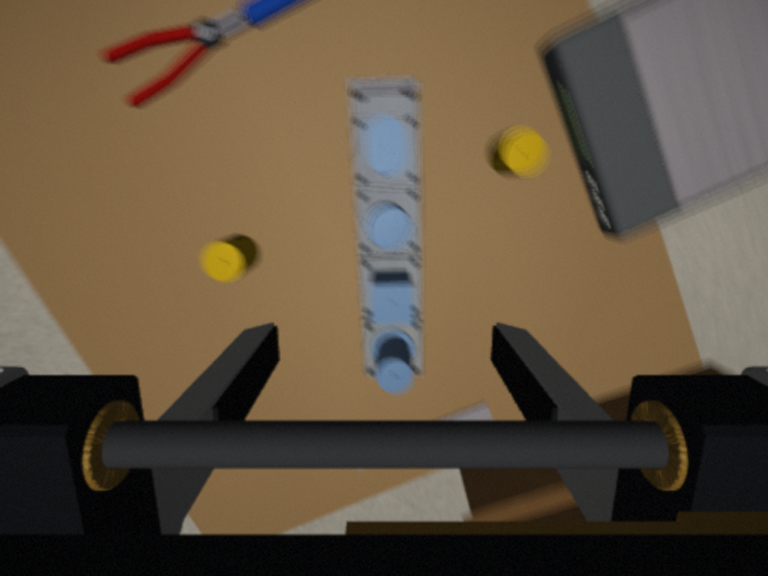

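```bash

python3 -m crank '[{"offset":[0.008,0.018,-0.022],"spin":1},{"offset":[0.016,0.036,-0.044],"spin":2},{"offset":[0.024,0.054,-0.066],"spin":2},{"offset":[0.032,0.072,-0.088],"spin":2},{"offset":[0.042,0.092,-0.116],"spin":2},{"offset":[0.042,0.092,-0.116],"spin":2},{"offset":[0.042,0.092,-0.116],"spin":2},{"offset":[0.042,0.092,-0.116],"spin":2}]' 1
cat >> h.py <<'E'
def look(n,h,name,crop=None):
    "measure cap's crown and side edges; crown height h"
    s=manip.read_state(); print(s["clock"],s["eef_pos"].round(1),np.degrees(s["eef_rot"]).round(2))
    p=wrist(); save(p,name,crop,1.5 if not crop else 2.5)
    a=p["pixels"].astype(int)
    for d in manip.masks_of(p,n)[:2]:
        m=d["mask"]; v,u=np.nonzero(m); b=cv2.minAreaRect(np.c_[u,v].astype(np.float32)); w=ray(p,cv2.boxPoints(b),h)
        e=np.diff(np.vstack([w,w[:1]]),axis=0)
        print(n,round(float(d["conf"]),2),len(u),"crown rect",w.mean(0).round(1),np.linalg.norm(e,axis=1)[:2].round(1),np.degrees(np.arctan2(e[:2,1],e[:2,0])).round(1),"px",u.mean().round(),v.mean().round())
E
python3 -c "
from h import *
look('oval_cap',82,'w2')"
```

```text
clock: 4.22
eef_pos: [588.9, -154.0, 152.0]
eef_rot: [3.137, 0.0, 1.165]
wrist_force: [0.5, -0.6, -0.0]
finger_gap: 93.5
4.2167 [ 588.9 -154.   152. ] [1.7976e+02 1.0000e-02 6.6750e+01]
oval_cap 0.98 1799 crown rect [ 590.7 -153.2] [30.7 56. ] [ -23.3 -112.4] px 256.0 199.0
```

View pics/w2.png

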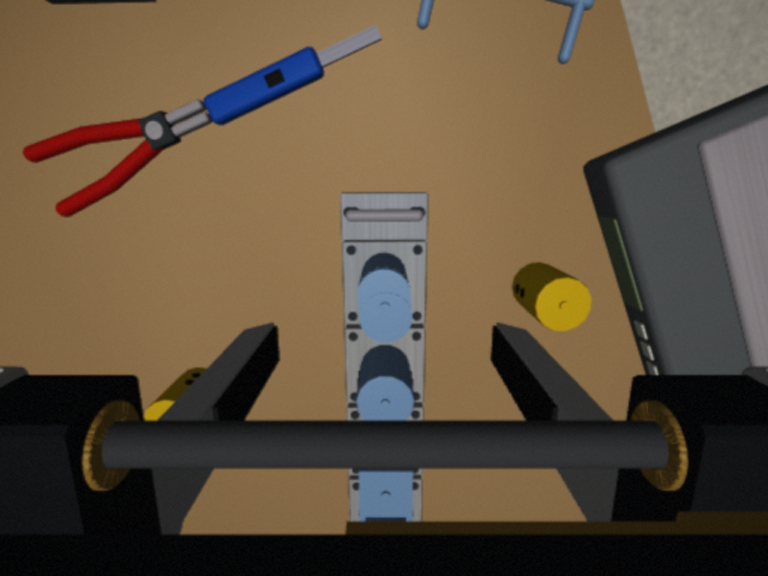

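```bash

python3 -m crank '[{"offset":[0.001,0,-0.025],"spin":0},{"offset":[0.001,0,-0.05],"spin":0},{"offset":[0.001,0,-0.07],"spin":0},{"offset":[0.001,0,-0.085],"spin":0},{"offset":[0.001,0,-0.097],"spin":0},{"offset":[0.001,0,-0.105],"spin":0},{"offset":[0.001,0,-0.107],"spin":0},{"offset":[0.001,0,-0.107],"spin":0}]' 1
python3 -m crank '[{"offset":[0,0,0],"spin":0},{"offset":[0,0,0],"spin":0},{"offset":[0,0,0],"spin":0},{"offset":[0,0,0],"spin":0},{"offset":[0,0,0],"spin":0},{"offset":[0,0,0],"spin":0},{"offset":[0,0,0],"spin":0},{"offset":[0,0,0],"spin":0}]' 0 15
```

```text
clock: 4.98
eef_pos: [590.0, -154.9, 45.6]
eef_rot: [3.136, 0.0, 1.163]
wrist_force: [0.1, 0.3, 0.1]
finger_gap: 94.0
clock: 5.65
eef_pos: [590.1, -154.9, 45.7]
eef_rot: [3.136, 0.0, 1.163]
wrist_force: [-0.3, 0.0, -0.4]
finger_gap: 44.1
```

```bash

python3 -m crank '[{"offset":[0,0,0],"spin":0},{"offset":[0,0,0],"spin":0},{"offset":[0,0,0],"spin":0},{"offset":[0,0,0],"spin":0},{"offset":[0,0,0],"spin":0},{"offset":[0,0,0],"spin":0},{"offset":[0,0,0],"spin":0},{"offset":[0,0,0],"spin":0}]' 0 15
python3 -m crank '[{"offset":[0,0,0.005],"spin":0},{"offset":[0,0,0.015],"spin":0},{"offset":[0,0,0.03],"spin":0},{"offset":[0,0,0.05],"spin":0},{"offset":[0,0,0.07],"spin":0},{"offset":[0,0,0.09],"spin":0},{"offset":[0,0,0.1],"spin":0},{"offset":[0,0,0.1],"spin":0}]'
```

```text
clock: 6.32
eef_pos: [590.1, -154.9, 45.7]
eef_rot: [3.136, 0.0, 1.164]
wrist_force: [0.1, -0.1, 0.3]
finger_gap: 32.3
clock: 6.98
eef_pos: [591.0, -155.2, 148.7]
eef_rot: [3.132, -0.0, 1.164]
wrist_force: [-0.4, 0.9, 0.6]
finger_gap: 32.5
```

```bash

python3 -m crank '[{"offset":[0,0.01,0],"spin":0},{"offset":[-0.001,0.03,0],"spin":0},{"offset":[-0.002,0.055,0],"spin":0},{"offset":[-0.004,0.085,0],"spin":0},{"offset":[-0.005,0.12,0],"spin":0},{"offset":[-0.006,0.157,0],"spin":0},{"offset":[-0.007,0.194,0],"spin":0},{"offset":[-0.008,0.231,0],"spin":0}]'
python3 -m crank '[{"offset":[-0.001,0.037,0],"spin":0},{"offset":[-0.002,0.074,0],"spin":0},{"offset":[-0.003,0.11,0],"spin":1},{"offset":[-0.004,0.145,0],"spin":1},{"offset":[-0.005,0.177,0],"spin":1},{"offset":[-0.006,0.203,0],"spin":1},{"offset":[-0.007,0.222,0],"spin":1},{"offset":[-0.008,0.231,0],"spin":1}]'
python3 - <<'E'
from h import *
s=manip.read_state(); print(s["clock"],s["eef_pos"].round(1),np.degrees(s["eef_rot"]).round(2))
p=wrist(); save(p,"w3",None,1.5)
for d in manip.masks_of(p,"tray")[:1]:
    b=rect(d["mask"]); w=ray(p,b,14); print(d["conf"],b.round(),w.round(1).tolist())
E
```

```text
clock: 7.65
eef_pos: [581.9, 78.1, 147.4]
eef_rot: [3.133, 0.0, 1.164]
wrist_force: [0.3, 0.6, -0.4]
finger_gap: 32.4
clock: 8.32
eef_pos: [572.5, 311.8, 145.8]
eef_rot: [3.135, 0.002, 1.183]
wrist_force: [-0.7, -0.1, -0.5]
finger_gap: 32.2
8.3167 [572.5 311.8 145.8] [1.7962e+02 1.0000e-01 6.7800e+01]
0.81 [[228. 126.]
 [293. 126.]
 [293. 217.]
 [228. 217.]] [[570.7, 381.4], [634.1, 355.5], [598.8, 260.5], [530.2, 288.7]]
```

View pics/w3.png

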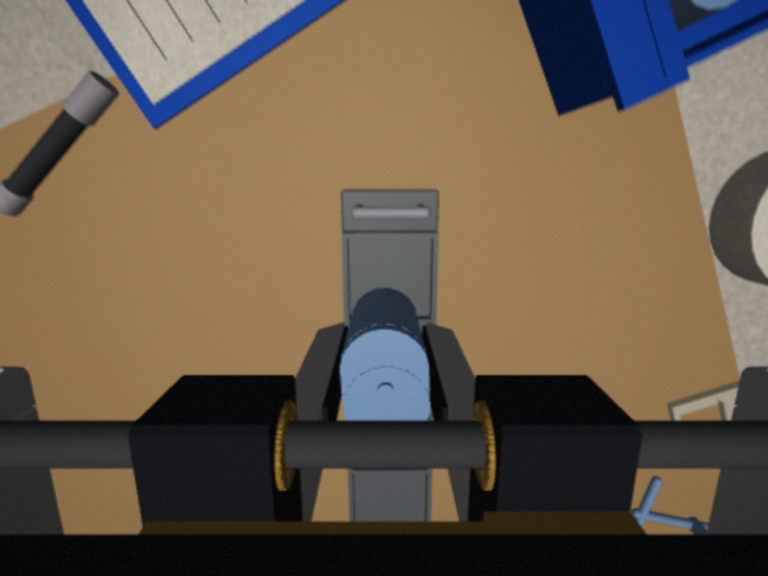

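```bash
python3 - <<'E'
from h import *
p=wrist()
for r,z in((190,8),(232,14),(318,14)):
    for c in ((345,437)): print(r,c,ray(p,[[c/1.5,r/1.5]],z).round(1))
E
```

```text
190 345 [[572.3 378.5]]
190 437 [[633.5 353.5]]
232 345 [[561.1 351.3]]
232 437 [[622.5 326.2]]
318 345 [[535.1 291.7]]
318 437 [[599.6 265.1]]
```

```bash

python3 -m crank '[{"offset":[0.005,-0.004,0],"spin":0},{"offset":[0.005,-0.004,-0.02],"spin":0},{"offset":[0.005,-0.004,-0.045],"spin":0},{"offset":[0.005,-0.004,-0.07],"spin":0},{"offset":[0.005,-0.004,-0.085],"spin":0},{"offset":[0.005,-0.004,-0.095],"spin":0},{"offset":[0.005,-0.004,-0.1],"spin":0},{"offset":[0.005,-0.004,-0.1],"spin":0}]'
```

```text
clock: 9.13
eef_pos: [578.6, 304.1, 45.9]
eef_rot: [3.135, 0.002, 1.181]
wrist_force: [0.2, 1.1, 0.1]
finger_gap: 32.2
```

```bash

python3 -m crank '[{"offset":[0,0.002,-0.004],"spin":0},{"offset":[0,0.004,-0.008],"spin":0},{"offset":[0,0.004,-0.011],"spin":0},{"offset":[0,0.004,-0.014],"spin":0},{"offset":[0,0.004,-0.016],"spin":0},{"offset":[0,0.004,-0.0175],"spin":0},{"offset":[0,0.004,-0.0175],"spin":0},{"offset":[0,0.004,-0.0175],"spin":0}]'
```

```text
clock: 9.8
eef_pos: [578.6, 308.1, 28.5]
eef_rot: [3.135, 0.002, 1.181]
wrist_force: [-0.0, -0.3, 0.5]
finger_gap: 32.4
```

```bash

python3 -m crank '[{"offset":[0,0,0],"spin":0},{"offset":[0,0,0],"spin":0},{"offset":[0,0,0],"spin":0},{"offset":[0,0,0],"spin":0},{"offset":[0,0,0],"spin":0},{"offset":[0,0,0],"spin":0},{"offset":[0,0,0],"spin":0},{"offset":[0,0,0],"spin":0}]' 0.75
python3 -m crank '[{"offset":[0,0,0.005],"spin":0},{"offset":[0,0,0.015],"spin":0},{"offset":[0,0,0.03],"spin":0},{"offset":[0,0,0.05],"spin":0},{"offset":[0,0,0.075],"spin":0},{"offset":[0,0,0.1],"spin":0},{"offset":[0,-0.005,0.115],"spin":0},{"offset":[0,-0.015,0.12],"spin":0}]'
python3 -m crank '[{"offset":[-0.001,-0.03,0],"spin":0},{"offset":[-0.002,-0.062,0],"spin":0},{"offset":[-0.003,-0.096,0],"spin":0},{"offset":[-0.004,-0.131,0],"spin":0},{"offset":[-0.005,-0.166,0],"spin":0},{"offset":[-0.006,-0.201,0],"spin":-1},{"offset":[-0.007,-0.236,0],"spin":-1},{"offset":[-0.008,-0.271,0],"spin":-1}]'
python3 -m crank '[{"offset":[-0.001,-0.035,0],"spin":0},{"offset":[-0.002,-0.07,0],"spin":0},{"offset":[-0.003,-0.105,0],"spin":0},{"offset":[-0.005,-0.14,0],"spin":0},{"offset":[-0.006,-0.175,0],"spin":0},{"offset":[-0.007,-0.205,0],"spin":0},{"offset":[-0.0075,-0.225,0],"spin":0},{"offset":[-0.0075,-0.238,0],"spin":0}]'
python3 - <<'E'
from h import *
look('round_cap',78,'w4')
p=manip.camera("top"); save(p,"t1",(95,135,425,230),2.4)
E
```

```text
clock: 10.47
eef_pos: [578.6, 308.1, 28.5]
eef_rot: [3.135, 0.002, 1.181]
wrist_force: [-0.3, -0.6, -0.1]
finger_gap: 70.5
clock: 11.13
eef_pos: [579.4, 293.9, 152.5]
eef_rot: [3.131, -0.002, 1.182]
wrist_force: [0.0, 0.1, -0.4]
finger_gap: 70.6
clock: 11.8
eef_pos: [570.6, 20.8, 152.4]
eef_rot: [3.132, -0.001, 1.164]
wrist_force: [0.1, 0.2, -0.2]
finger_gap: 70.7
clock: 12.47
eef_pos: [562.1, -219.7, 152.0]
eef_rot: [3.132, -0.001, 1.162]
wrist_force: [0.5, -0.0, 0.8]
finger_gap: 70.7
12.4667 [ 562.1 -219.7  152. ] [ 1.7946e+02 -7.0000e-02  6.6570e+01]
round_cap 0.84 1950 crown rect [ 436.7 -179.3] [58.3 34. ] [ 10.9 -82.7] px 112.0 213.0
round_cap 0.78 1841 crown rect [ 679.6 -203.5] [47.  34.2] [ -23.4 -106.6] px 372.0 129.0
```

View pics/t1.png

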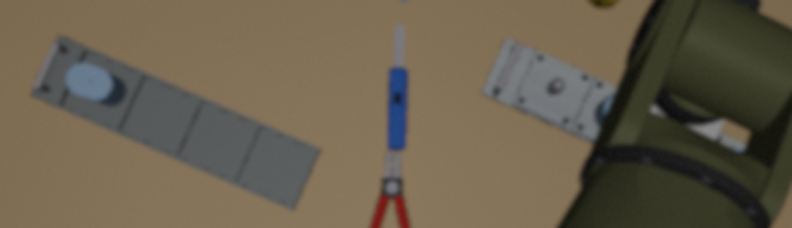

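View pics/w4.png

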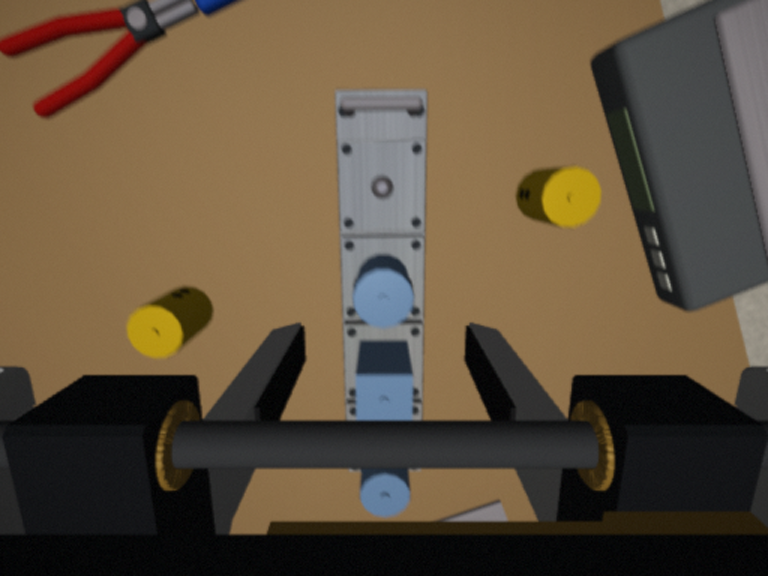

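The oval cap stands in bay 1 (crop px 90,82). In the wrist view the round cap's crown centre is at (383,298) and the square's at (384,399), both scaled by 1.5.

```bash
python3 - <<'E'
from h import *
p=wrist()
print(p["pose"][:3,3], ray(p,[[383/1.5,298/1.5]],78), ray(p,[[384/1.5,399/1.5]],82),ray(p,[[385/1.5,495/1.5]],88))
E
```

```text
[ 562.73661215 -217.31391122  152.02233415] [[ 563.58819011 -217.05650454]] [[ 538.08979459 -277.46142206]] [[ 512.2420913  -338.75729373]]
```

```bash

python3 -m crank '[{"offset":[0.001,0.001,-0.025],"spin":0},{"offset":[0.001,0.001,-0.05],"spin":0},{"offset":[0.001,0.001,-0.07],"spin":0},{"offset":[0.001,0.001,-0.085],"spin":0},{"offset":[0.001,0.001,-0.097],"spin":0},{"offset":[0.001,0.001,-0.105],"spin":0},{"offset":[0.001,0.001,-0.107],"spin":0},{"offset":[0.001,0.001,-0.107],"spin":0}]' 0.75
python3 -m crank '[{"offset":[0,0,0],"spin":0},{"offset":[0,0,0],"spin":0},{"offset":[0,0,0],"spin":0},{"offset":[0,0,0],"spin":0},{"offset":[0,0,0],"spin":0},{"offset":[0,0,0],"spin":0},{"offset":[0,0,0],"spin":0},{"offset":[0,0,0],"spin":0}]' 0 15
python3 -m crank '[{"offset":[0,0,0],"spin":0},{"offset":[0,0,0],"spin":0},{"offset":[0,0,0],"spin":0},{"offset":[0,0,0],"spin":0},{"offset":[0,0,0],"spin":0},{"offset":[0,0,0],"spin":0},{"offset":[0,0,0],"spin":0},{"offset":[0,0,0],"spin":0}]'
```

```text
clock: 13.33
eef_pos: [564.1, -215.0, 45.2]
eef_rot: [3.132, -0.002, 1.165]
wrist_force: [0.7, -0.1, 0.4]
finger_gap: 70.2
clock: 14.0
eef_pos: [564.1, -215.1, 45.3]
eef_rot: [3.132, -0.002, 1.165]
wrist_force: [-0.6, 0.3, 1.8]
finger_gap: 37.5
clock: 14.67
eef_pos: [564.1, -215.1, 45.4]
eef_rot: [3.132, -0.002, 1.165]
wrist_force: [-0.5, 0.0, 1.7]
finger_gap: 37.3
```

```bash

python3 -m crank '[{"offset":[0,0,0.005],"spin":0},{"offset":[0,0,0.015],"spin":0},{"offset":[0,0,0.03],"spin":0},{"offset":[0,0,0.05],"spin":0},{"offset":[0,0,0.07],"spin":0},{"offset":[0,0,0.09],"spin":0},{"offset":[0,0,0.1],"spin":0},{"offset":[0,0,0.1],"spin":0}]'
python3 -m crank '[{"offset":[0,0.01,0],"spin":0},{"offset":[-0.001,0.03,0],"spin":0},{"offset":[-0.002,0.055,0],"spin":0},{"offset":[-0.003,0.085,0],"spin":0},{"offset":[-0.004,0.12,0],"spin":0},{"offset":[-0.005,0.157,0],"spin":0},{"offset":[-0.005,0.194,0],"spin":0},{"offset":[-0.006,0.231,0],"spin":0}]'
python3 -m crank '[{"offset":[-0.001,0.037,0],"spin":0},{"offset":[-0.002,0.074,0],"spin":0},{"offset":[-0.003,0.11,0],"spin":1},{"offset":[-0.004,0.145,0],"spin":1},{"offset":[-0.005,0.177,0],"spin":1},{"offset":[-0.005,0.203,0],"spin":1},{"offset":[-0.005,0.22,0],"spin":1},{"offset":[-0.005,0.227,0],"spin":1}]'
python3 -m crank '[{"offset":[0,0,0],"spin":0},{"offset":[0,0,-0.015],"spin":0},{"offset":[0,0,-0.035],"spin":0},{"offset":[0,0,-0.055],"spin":0},{"offset":[0,0,-0.07],"spin":0},{"offset":[0,0,-0.08],"spin":0},{"offset":[0,0,-0.085],"spin":0},{"offset":[0,0,-0.085],"spin":0}]'
```

```text
clock: 15.33
eef_pos: [565.1, -215.5, 148.3]
eef_rot: [3.128, -0.002, 1.165]
wrist_force: [0.3, 0.1, -0.5]
finger_gap: 37.3
clock: 16.0
eef_pos: [558.0, 17.8, 147.0]
eef_rot: [3.129, -0.001, 1.165]
wrist_force: [0.0, -0.3, 0.3]
finger_gap: 37.3
clock: 16.67
eef_pos: [551.8, 247.4, 145.6]
eef_rot: [3.131, 0.0, 1.184]
wrist_force: [0.0, 0.1, -0.5]
finger_gap: 37.2
clock: 17.33
eef_pos: [551.4, 246.7, 59.6]
eef_rot: [3.132, 0.001, 1.184]
wrist_force: [0.7, -0.6, -0.2]
finger_gap: 37.3
```

```bash

python3 -m crank '[{"offset":[0.001,0.001,-0.006],"spin":0},{"offset":[0.002,0.001,-0.013],"spin":0},{"offset":[0.002,0.001,-0.019],"spin":0},{"offset":[0.002,0.001,-0.025],"spin":0},{"offset":[0.002,0.001,-0.029],"spin":0},{"offset":[0.002,0.001,-0.0313],"spin":0},{"offset":[0.002,0.001,-0.0313],"spin":0},{"offset":[0.002,0.001,-0.0313],"spin":0}]'
python3 -m crank '[{"offset":[0,0,0],"spin":0},{"offset":[0,0,0],"spin":0},{"offset":[0,0,0],"spin":0},{"offset":[0,0,0],"spin":0},{"offset":[0,0,0],"spin":0},{"offset":[0,0,0],"spin":0},{"offset":[0,0,0],"spin":0},{"offset":[0,0,0],"spin":0}]' 0.75
python3 -m crank '[{"offset":[0,0,0.005],"spin":0},{"offset":[0,0,0.015],"spin":0},{"offset":[0,0,0.03],"spin":0},{"offset":[0,0,0.05],"spin":0},{"offset":[0,0,0.075],"spin":0},{"offset":[0,0,0.1],"spin":0},{"offset":[0,-0.005,0.115],"spin":0},{"offset":[0,-0.015,0.12],"spin":0}]'
python3 -m crank '[{"offset":[-0.001,-0.03,0],"spin":0},{"offset":[-0.002,-0.062,0],"spin":0},{"offset":[-0.003,-0.096,0],"spin":0},{"offset":[-0.004,-0.131,0],"spin":0},{"offset":[-0.005,-0.166,0],"spin":0},{"offset":[-0.006,-0.201,0],"spin":-1},{"offset":[-0.007,-0.236,0],"spin":-1},{"offset":[-0.008,-0.271,0],"spin":-1}]'
python3 -m crank '[{"offset":[-0.001,-0.035,0],"spin":0},{"offset":[-0.002,-0.07,0],"spin":0},{"offset":[-0.003,-0.105,0],"spin":0},{"offset":[-0.005,-0.14,0],"spin":0},{"offset":[-0.006,-0.175,0],"spin":0},{"offset":[-0.007,-0.205,0],"spin":0},{"offset":[-0.0075,-0.225,0],"spin":0},{"offset":[-0.0075,-0.235,0],"spin":0}]'
python3 - <<'E'
from h import *
look('square_cap',82,'w5')
E
```

```text
clock: 18.0
eef_pos: [553.4, 247.8, 28.4]
eef_rot: [3.132, 0.001, 1.184]
wrist_force: [0.3, -0.1, -0.9]
finger_gap: 37.4
clock: 18.67
eef_pos: [553.4, 247.7, 28.4]
eef_rot: [3.132, 0.001, 1.184]
wrist_force: [0.4, 0.8, 0.2]
finger_gap: 70.4
clock: 19.33
eef_pos: [554.3, 233.4, 152.2]
eef_rot: [3.129, -0.002, 1.185]
wrist_force: [0.6, 0.5, -0.4]
finger_gap: 70.6
clock: 20.0
eef_pos: [545.5, -39.7, 152.1]
eef_rot: [3.129, -0.002, 1.167]
wrist_force: [1.4, 0.0, 0.6]
finger_gap: 70.6
clock: 20.67
eef_pos: [536.9, -277.4, 151.6]
eef_rot: [3.13, -0.002, 1.165]
wrist_force: [0.1, 0.5, -0.0]
finger_gap: 70.5
20.6667 [ 536.9 -277.4  151.6] [ 1.7931e+02 -1.0000e-01  6.6730e+01]
square_cap 0.93 1955 crown rect [ 538.7 -274.5] [35.1 45.5] [ -23.4 -112.4] px 255.0 197.0
```

View pics/w5.png

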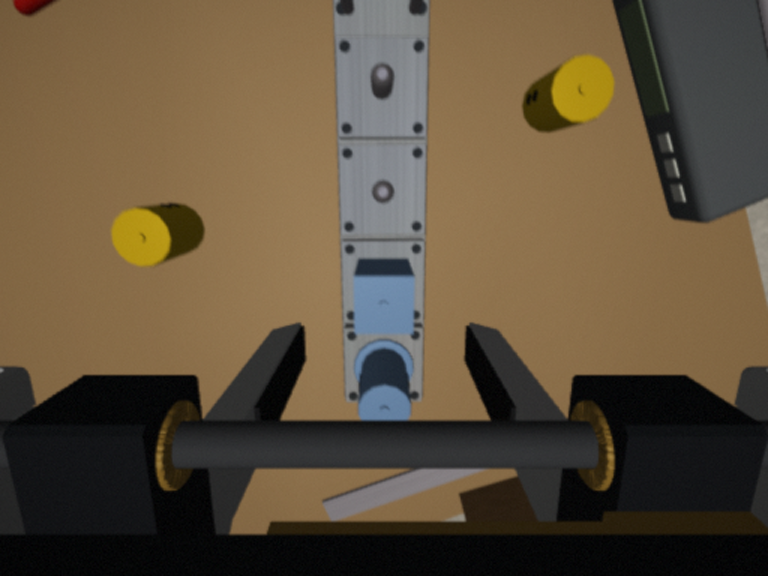

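```bash

python3 -m crank '[{"offset":[0.001,-0.002,-0.025],"spin":0},{"offset":[0.001,-0.002,-0.05],"spin":0},{"offset":[0.001,-0.002,-0.07],"spin":0},{"offset":[0.001,-0.002,-0.085],"spin":0},{"offset":[0.001,-0.002,-0.097],"spin":0},{"offset":[0.001,-0.002,-0.105],"spin":0},{"offset":[0.001,-0.002,-0.107],"spin":0},{"offset":[0.001,-0.002,-0.107],"spin":0}]' 0.75
python3 -m crank '[{"offset":[0,0,0],"spin":0},{"offset":[0,0,0],"spin":0},{"offset":[0,0,0],"spin":0},{"offset":[0,0,0],"spin":0},{"offset":[0,0,0],"spin":0},{"offset":[0,0,0],"spin":0},{"offset":[0,0,0],"spin":0},{"offset":[0,0,0],"spin":0}]' 0 15
python3 -m crank '[{"offset":[0,0,0],"spin":0},{"offset":[0,0,0],"spin":0},{"offset":[0,0,0],"spin":0},{"offset":[0,0,0],"spin":0},{"offset":[0,0,0],"spin":0},{"offset":[0,0,0],"spin":0},{"offset":[0,0,0],"spin":0},{"offset":[0,0,0],"spin":0}]'
```

```text
clock: 21.43
eef_pos: [538.5, -277.4, 44.7]
eef_rot: [3.13, -0.002, 1.166]
wrist_force: [-0.0, -0.1, -0.2]
finger_gap: 70.3
clock: 22.1
eef_pos: [538.4, -277.4, 44.9]
eef_rot: [3.13, -0.002, 1.166]
wrist_force: [-1.2, 0.5, 3.8]
finger_gap: 35.8
clock: 22.77
eef_pos: [538.5, -277.4, 44.9]
eef_rot: [3.13, -0.002, 1.166]
wrist_force: [-0.4, -0.1, 3.2]
finger_gap: 36.0
```

```bash

python3 -m crank '[{"offset":[0,0,0.005],"spin":0},{"offset":[0,0,0.015],"spin":0},{"offset":[0,0,0.03],"spin":0},{"offset":[0,0,0.05],"spin":0},{"offset":[0,0,0.07],"spin":0},{"offset":[0,0,0.09],"spin":0},{"offset":[0,0,0.1],"spin":0},{"offset":[0,0,0.1],"spin":0}]'
python3 -m crank '[{"offset":[0,0.01,0],"spin":0},{"offset":[-0.001,0.03,0],"spin":0},{"offset":[-0.002,0.055,0],"spin":0},{"offset":[-0.003,0.085,0],"spin":0},{"offset":[-0.004,0.12,0],"spin":0},{"offset":[-0.005,0.157,0],"spin":0},{"offset":[-0.005,0.194,0],"spin":0},{"offset":[-0.005,0.231,0],"spin":0}]'
python3 -m crank '[{"offset":[-0.001,0.037,0],"spin":0},{"offset":[-0.001,0.074,0],"spin":0},{"offset":[-0.002,0.11,0],"spin":1},{"offset":[-0.002,0.145,0],"spin":1},{"offset":[-0.003,0.177,0],"spin":1},{"offset":[-0.003,0.203,0],"spin":1},{"offset":[-0.003,0.22,0],"spin":1},{"offset":[-0.003,0.227,0],"spin":1}]'
python3 -m crank '[{"offset":[0,0,0],"spin":0},{"offset":[0,0,-0.015],"spin":0},{"offset":[0,0,-0.035],"spin":0},{"offset":[0,0,-0.055],"spin":0},{"offset":[0,0,-0.07],"spin":0},{"offset":[0,0,-0.08],"spin":0},{"offset":[0,0,-0.085],"spin":0},{"offset":[0,0,-0.085],"spin":0}]'
```

```text
clock: 23.43
eef_pos: [539.3, -277.9, 147.8]
eef_rot: [3.125, -0.001, 1.166]
wrist_force: [0.4, 0.3, 0.5]
finger_gap: 36.3
clock: 24.1
eef_pos: [533.2, -44.6, 146.6]
eef_rot: [3.127, -0.001, 1.166]
wrist_force: [-0.6, -0.4, -0.4]
finger_gap: 35.9
clock: 24.77
eef_pos: [529.0, 184.9, 145.3]
eef_rot: [3.129, -0.0, 1.185]
wrist_force: [-0.3, -0.4, -0.6]
finger_gap: 35.8
clock: 25.43
eef_pos: [528.6, 184.2, 59.4]
eef_rot: [3.13, 0.001, 1.185]
wrist_force: [-0.1, 0.3, 0.1]
finger_gap: 35.8
```

```bash

python3 -m crank '[{"offset":[0,0.001,-0.006],"spin":0},{"offset":[0,0.0015,-0.013],"spin":0},{"offset":[0,0.0015,-0.019],"spin":0},{"offset":[0,0.0015,-0.025],"spin":0},{"offset":[0,0.0015,-0.029],"spin":0},{"offset":[0,0.0015,-0.0315],"spin":0},{"offset":[0,0.0015,-0.0315],"spin":0},{"offset":[0,0.0015,-0.0315],"spin":0}]'
python3 -m crank '[{"offset":[0,0,0],"spin":0},{"offset":[0,0,0],"spin":0},{"offset":[0,0,0],"spin":0},{"offset":[0,0,0],"spin":0},{"offset":[0,0,0],"spin":0},{"offset":[0,0,0],"spin":0},{"offset":[0,0,0],"spin":0},{"offset":[0,0,0],"spin":0}]' 0.75
python3 -m crank '[{"offset":[0,0,0.005],"spin":0},{"offset":[0,0,0.015],"spin":0},{"offset":[0,0,0.03],"spin":0},{"offset":[0,0,0.05],"spin":0},{"offset":[0,0,0.075],"spin":0},{"offset":[0,0,0.1],"spin":0},{"offset":[0,-0.005,0.115],"spin":0},{"offset":[0,-0.015,0.12],"spin":0}]'
python3 -m crank '[{"offset":[-0.001,-0.03,0],"spin":0},{"offset":[-0.002,-0.062,0],"spin":0},{"offset":[-0.003,-0.096,0],"spin":0},{"offset":[-0.004,-0.131,0],"spin":0},{"offset":[-0.005,-0.166,0],"spin":0},{"offset":[-0.006,-0.201,0],"spin":-1},{"offset":[-0.007,-0.236,0],"spin":-1},{"offset":[-0.008,-0.271,0],"spin":-1}]'
python3 -m crank '[{"offset":[-0.001,-0.035,0],"spin":0},{"offset":[-0.002,-0.07,0],"spin":0},{"offset":[-0.003,-0.105,0],"spin":0},{"offset":[-0.005,-0.14,0],"spin":0},{"offset":[-0.006,-0.175,0],"spin":0},{"offset":[-0.007,-0.205,0],"spin":0},{"offset":[-0.0075,-0.225,0],"spin":0},{"offset":[-0.0075,-0.235,0],"spin":0}]'
python3 - <<'E'
from h import *
look('flanged_cap',88,'w6')
E
```

```text
clock: 26.1
eef_pos: [528.7, 185.8, 27.9]
eef_rot: [3.13, 0.001, 1.185]
wrist_force: [0.4, 0.8, -0.4]
finger_gap: 36.2
clock: 26.77
eef_pos: [528.7, 185.8, 27.9]
eef_rot: [3.13, 0.001, 1.185]
wrist_force: [0.8, -0.1, -0.6]
finger_gap: 70.0
clock: 27.43
eef_pos: [529.6, 171.4, 151.5]
eef_rot: [3.126, -0.002, 1.186]
wrist_force: [0.1, -0.2, 0.9]
finger_gap: 70.8
clock: 28.1
eef_pos: [520.8, -101.8, 151.4]
eef_rot: [3.126, -0.002, 1.168]
wrist_force: [1.1, 0.2, 0.3]
finger_gap: 70.6
clock: 28.77
eef_pos: [512.0, -339.4, 150.8]
eef_rot: [3.127, -0.002, 1.166]
wrist_force: [-0.3, 0.2, 0.1]
finger_gap: 70.7
28.7667 [ 512.  -339.4  150.8] [ 1.7919e+02 -1.1000e-01  6.6790e+01]
flanged_cap 0.83 1801 crown rect [ 514.5 -332. ] [34.9 47.6] [ -23.4 -112.4] px 254.0 193.0
```

View pics/w6.png

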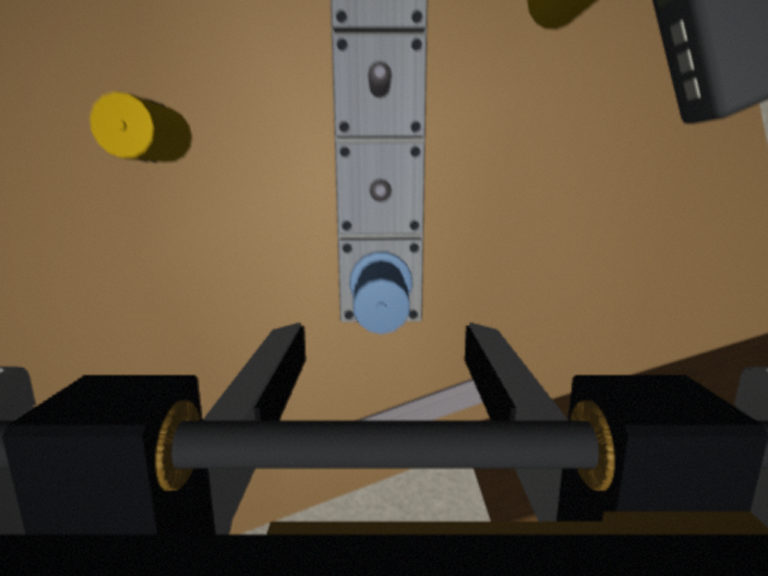

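```bash

python3 -m crank '[{"offset":[0,-0.002,-0.025],"spin":0},{"offset":[0,-0.002,-0.05],"spin":0},{"offset":[0,-0.002,-0.07],"spin":0},{"offset":[0,-0.002,-0.085],"spin":0},{"offset":[0,-0.002,-0.097],"spin":0},{"offset":[0,-0.002,-0.103],"spin":0},{"offset":[0,-0.002,-0.105],"spin":0},{"offset":[0,-0.002,-0.105],"spin":0}]' 0.75
python3 -m crank '[{"offset":[0,0,0],"spin":0},{"offset":[0,0,0],"spin":0},{"offset":[0,0,0],"spin":0},{"offset":[0,0,0],"spin":0},{"offset":[0,0,0],"spin":0},{"offset":[0,0,0],"spin":0},{"offset":[0,0,0],"spin":0},{"offset":[0,0,0],"spin":0}]' 0 15
python3 -m crank '[{"offset":[0,0,0],"spin":0},{"offset":[0,0,0],"spin":0},{"offset":[0,0,0],"spin":0},{"offset":[0,0,0],"spin":0},{"offset":[0,0,0],"spin":0},{"offset":[0,0,0],"spin":0},{"offset":[0,0,0],"spin":0},{"offset":[0,0,0],"spin":0}]'
```

```text
clock: 29.53
eef_pos: [512.8, -339.4, 46.1]
eef_rot: [3.127, -0.002, 1.167]
wrist_force: [0.1, 0.3, -0.8]
finger_gap: 70.4
clock: 30.2
eef_pos: [512.7, -339.5, 46.2]
eef_rot: [3.127, -0.002, 1.167]
wrist_force: [0.2, -0.6, 1.0]
finger_gap: 33.1
clock: 30.87
eef_pos: [512.7, -339.5, 46.2]
eef_rot: [3.127, -0.002, 1.167]
wrist_force: [-0.3, 0.2, 0.5]
finger_gap: 33.6
```

```bash

python3 -m crank '[{"offset":[0,0,0.005],"spin":0},{"offset":[0,0,0.015],"spin":0},{"offset":[0,0,0.03],"spin":0},{"offset":[0,0,0.05],"spin":0},{"offset":[0,0,0.07],"spin":0},{"offset":[0,0,0.09],"spin":0},{"offset":[0,0,0.1],"spin":0},{"offset":[0,0,0.1],"spin":0}]'
python3 -m crank '[{"offset":[0,0.01,0],"spin":0},{"offset":[-0.001,0.03,0],"spin":0},{"offset":[-0.002,0.055,0],"spin":0},{"offset":[-0.003,0.085,0],"spin":0},{"offset":[-0.004,0.12,0],"spin":0},{"offset":[-0.005,0.157,0],"spin":0},{"offset":[-0.005,0.194,0],"spin":0},{"offset":[-0.005,0.231,0],"spin":0}]'
python3 -m crank '[{"offset":[-0.001,0.037,0],"spin":0},{"offset":[-0.001,0.074,0],"spin":0},{"offset":[-0.002,0.11,0],"spin":1},{"offset":[-0.002,0.145,0],"spin":1},{"offset":[-0.003,0.177,0],"spin":1},{"offset":[-0.003,0.203,0],"spin":1},{"offset":[-0.003,0.22,0],"spin":1},{"offset":[-0.003,0.227,0],"spin":1}]'
python3 -m crank '[{"offset":[0,0,0],"spin":0},{"offset":[0,0,-0.015],"spin":0},{"offset":[0,0,-0.035],"spin":0},{"offset":[0,0,-0.055],"spin":0},{"offset":[0,0,-0.07],"spin":0},{"offset":[0,0,-0.08],"spin":0},{"offset":[0,0,-0.085],"spin":0},{"offset":[0,0,-0.085],"spin":0}]'
python3 -c "
from h import *
p=wrist(); save(p,'w7',None,1.5); save(manip.camera('scene'),'s1',(250,180,450,350),3.5)"
```

```text
clock: 31.53
eef_pos: [513.6, -340.1, 149.2]
eef_rot: [3.123, -0.001, 1.167]
wrist_force: [0.0, 0.1, -0.3]
finger_gap: 33.4
clock: 32.2
eef_pos: [507.4, -106.7, 148.0]
eef_rot: [3.125, -0.001, 1.167]
wrist_force: [0.8, -0.6, 0.6]
finger_gap: 33.3
clock: 32.87
eef_pos: [503.3, 122.6, 146.9]
eef_rot: [3.126, -0.0, 1.186]
wrist_force: [-0.1, -1.2, -0.2]
finger_gap: 33.1
clock: 33.53
eef_pos: [502.8, 122.1, 61.0]
eef_rot: [3.128, 0.001, 1.186]
wrist_force: [-0.6, -0.1, -1.2]
finger_gap: 33.4
```

View pics/s1.png

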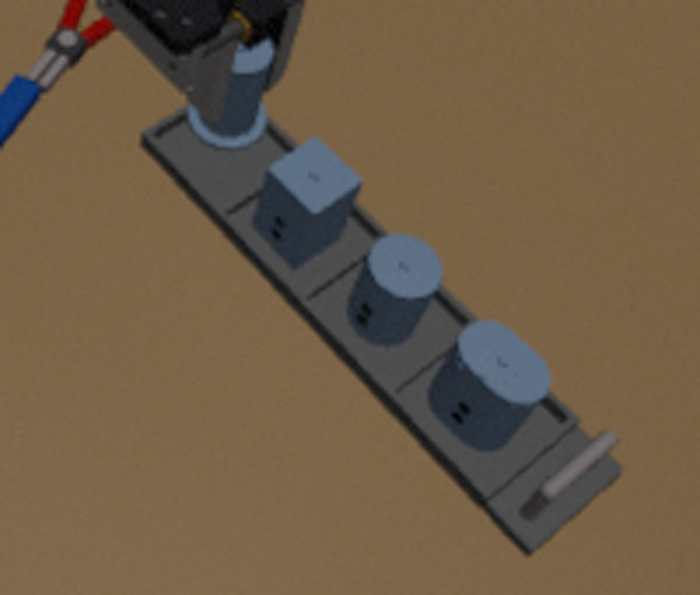

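The scene view shows oval, round and square upright inside bays 1–3 from the handle. The flanged cap is hanging over bay 4.

```bash

python3 -m crank '[{"offset":[0.001,0.001,-0.006],"spin":0},{"offset":[0.001,0.0015,-0.013],"spin":0},{"offset":[0.001,0.0015,-0.019],"spin":0},{"offset":[0.001,0.0015,-0.025],"spin":0},{"offset":[0.001,0.0015,-0.029],"spin":0},{"offset":[0.001,0.0015,-0.032],"spin":0},{"offset":[0.001,0.0015,-0.032],"spin":0},{"offset":[0.001,0.0015,-0.032],"spin":0}]'
python3 -m crank '[{"offset":[0,0,0],"spin":0},{"offset":[0,0,0],"spin":0},{"offset":[0,0,0],"spin":0},{"offset":[0,0,0],"spin":0},{"offset":[0,0,0],"spin":0},{"offset":[0,0,0],"spin":0},{"offset":[0,0,0],"spin":0},{"offset":[0,0,0],"spin":0}]' 0.75
python3 -m crank '[{"offset":[0,0,0.005],"spin":0},{"offset":[0,0,0.015],"spin":0},{"offset":[0,0,0.03],"spin":0},{"offset":[0,0,0.05],"spin":0},{"offset":[0,0,0.075],"spin":0},{"offset":[0,0,0.1],"spin":0},{"offset":[0,-0.005,0.12],"spin":0},{"offset":[0,-0.015,0.13],"spin":0}]'
python3 -m crank '[{"offset":[0,-0.03,0],"spin":0},{"offset":[0,-0.06,0],"spin":0},{"offset":[0,-0.09,0],"spin":0},{"offset":[0,-0.12,0],"spin":0},{"offset":[0,-0.14,0],"spin":0},{"offset":[0,-0.15,0],"spin":0},{"offset":[0,-0.15,0],"spin":0},{"offset":[0,-0.15,0],"spin":0}]'
python3 - <<'E'
from h import *
s=manip.camera("scene")["pixels"][180:350,250:450]; t=manip.camera("top")["pixels"][140:230,98:238]
s=cv2.resize(s,(600,510)); 
cv2.imwrite("pics/end_s.png",s[:,:,::-1]); cv2.imwrite("pics/end_t.png",cv2.resize(t,None,fx=5,fy=5,interpolation=2)[:,:,::-1])
E
```

```text
clock: 34.3
eef_pos: [504.6, 123.9, 30.4]
eef_rot: [3.126, -0.0, 1.186]
wrist_force: [-0.3, -0.4, 0.1]
finger_gap: 33.2
clock: 34.97
eef_pos: [504.6, 124.0, 30.4]
eef_rot: [3.126, -0.001, 1.186]
wrist_force: [0.0, -0.0, 0.1]
finger_gap: 70.3
clock: 35.63
eef_pos: [505.4, 109.3, 163.9]
eef_rot: [3.122, -0.003, 1.187]
wrist_force: [0.3, 0.1, 1.2]
finger_gap: 70.0
clock: 36.3
eef_pos: [505.2, -40.5, 163.9]
eef_rot: [3.122, -0.003, 1.186]
wrist_force: [0.4, -0.0, -0.5]
finger_gap: 70.8
```

View pics/end_s.png

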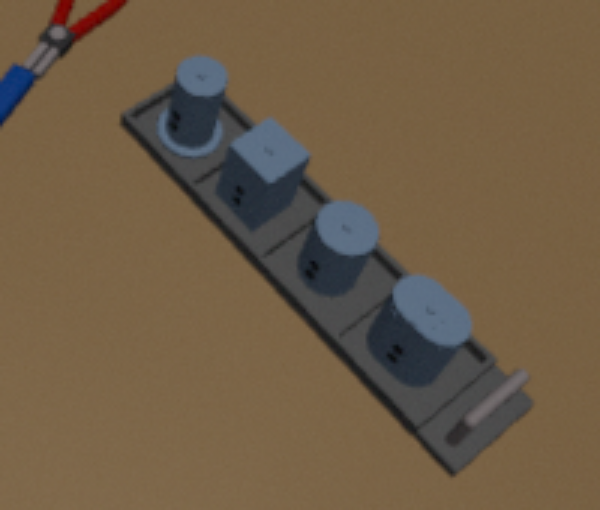

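View pics/end_t.png

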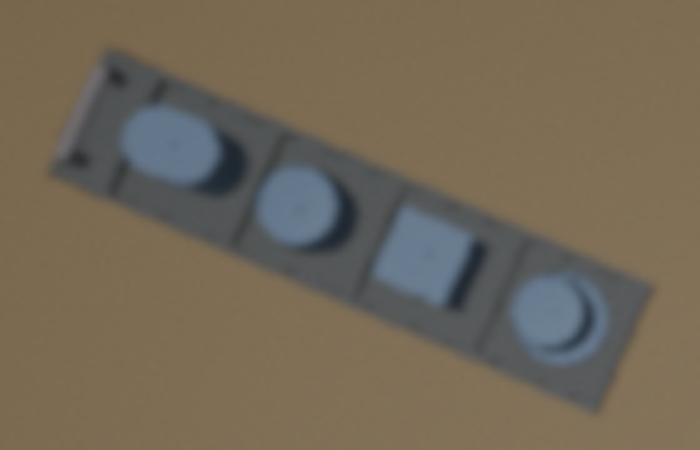

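All four caps stand upright within their bays in the right order, and the gripper is clear.

```bash
python3 -c "
from cell import manip
print(manip.sign_off())"
```

```text
the job is handed in; nothing more can be done
None
```

All four caps are in the inspection tray, one to a bay, in the rack's order counted from the handle: oval, round, square, flanged. I handed the job in at about 36 s on the clock, against the 112 s limit.

- **Final check:** the last scene and top views show all four caps upright, crown up, inside their bay walls, with the gripper clear of them.
- **Forces:** the wrist force stayed below about 4 N at the end of every move.
- **What disagreed:**
  - The network took the tray for the cooling rack when I asked for the rack's mask in the first top view, so I placed the rack from the caps themselves.
  - When I looked for the round cap from the wrist, the network's best masks were the two yellow look-alikes. I used the round cap's crown, picked by eye in that picture, instead.
  - The tray position from the top and wrist cameras differed by about 4 mm, so I used a value between the two.
- **Release height:** the flanged cap was let go about 2 mm above the bay floor, a little higher than the roughly 1 mm I planned. It settled upright.

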